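# Gauge the bored nozzle blocks and sort out the tight ones

## Task

Of the three bored aluminium blocks for the bottle filler only one is open to full size all the way down; the bush inside the other two has closed up, where it cannot be seen. Take the plug gauge from its stand and try it slowly and gently in the bores, never forcing it or knocking it down on a block (never over 40 N, even for an instant), until you find the one it enters fully home, collar down on the block; leave the gauge standing in that block, and the block where it stands. Set the other two blocks upright in the grey rework tray, and leave the bottle, the spanner and the pipe collar alone.

Things in the scene. Friction and masses are not known exactly. Their poses are not given: they have to be found in the camera images.
- block_a_mid (a point): centre (30 mm above the underside) of one of three like aluminium blocks with an inner nylon bush, 46 x 46 mm, 60 mm tall, 0.3 kg, loose on the mat; axes along its sides, z up. A 21 mm bore with a 1 mm chamfer opens in the middle of its top. In one block, another each time and not told by looking, it stays wide over 50 mm down; in the other two the bush, 30 mm below the top, has closed up and only yields springily.
- block_b_mid (a point): centre (30 mm above the underside) of one of three like aluminium blocks with an inner nylon bush, 46 x 46 mm, 60 mm tall, 0.3 kg, loose on the mat; axes along its sides, z up. A 21 mm bore with a 1 mm chamfer opens in the middle of its top. In one block, another each time and not told by looking, it stays wide over 50 mm down; in the other two the bush, 30 mm below the top, has closed up and only yields springily.
- block_c_mid (a point): centre (30 mm above the underside) of one of three like aluminium blocks with an inner nylon bush, 46 x 46 mm, 60 mm tall, 0.3 kg, loose on the mat; axes along its sides, z up. A 21 mm bore with a 1 mm chamfer opens in the middle of its top. In one block, another each time and not told by looking, it stays wide over 50 mm down; in the other two the bush, 30 mm below the top, has closed up and only yields springily.
- gauge_grip (a point): centre of the handle of the plug gauge, 31 mm above the underside of its collar. One steel turning, 0.22 kg, 100 mm long; from below: a pin 20 mm in diameter, 44 mm long, its tip chamfered over 3 mm; a collar 32 mm in diameter, 6 mm thick; a round grooved handle 22 mm in diameter, 50 mm long. z points up along it. It starts pin down in its stand.
- gauge_collar (a point): centre of the underside of the gauge's collar, on its axis, 44 mm above the pin's tip; same axes. In the block that passes, this face comes to rest on the block's top; in the others the pin's tip meets the closed bush with the collar still about 14 mm above the top; from there it resists with 3 N and 5 N more per mm, and pushes the gauge back.
- gauge: the plug gauge as a whole; origin at the pin's tip, on the axis, z up along the handle.
- stand: dark wooden stand, fixed, 56 x 56 x 52 mm, origin in the middle of its underside; the gauge starts in its 23 mm hole, 48 mm deep, collar on the stand's top.
- tray_floor (a point): centre of the inner floor (4 mm above the bench) of the rework tray: an open grey steel tray, fixed, 180 mm along its x, 220 mm along its y, walls 28 mm high and 4 mm thick; axes along its sides.
- mat: flat black rubber mat on which the three blocks stand, fixed, 172 x 380 mm, 4 mm thick; origin in the middle of its underside, axes along its sides.
- block_a: the same block as block_a_mid as a whole; origin in the middle of its underside.
- block_b: the same block as block_b_mid as a whole; origin in the middle of its underside.
- block_c: the same block as block_c_mid as a whole; origin in the middle of its underside.
- bottle: small brown glass sample bottle with a yellow cap, 52 mm in diameter, 95 mm tall, bystander; origin under its middle.
- spanner: spanner lying flat, bystander; origin under its middle.
- pipe_collar: steel ring 60 mm across, 25 mm high, bystander; origin under its middle.

How it is judged:
At the end, for the whole second after the job is handed in: Gauge home in one block: collar within 3 mm of its top and of the bore axis; that block upright on the mat within 60 mm of its start; the other two upright (0.1 rad) on the tray floor; gauge and blocks at rest (((z of gauge_collar in the frame of block_a_mid between 0.027 and 0.033 m and x of gauge_collar in the frame of block_a_mid between -0.003 and 0.003 m and y of gauge_collar in the frame of block_a_mid between -0.003 and 0.003 m and angle between each of block_a_mid, block_b_mid, block_c_mid's own z axis and vertical below 0.1 rad and distance of block_a_mid from where it was at the start of the episode below 0.06 m and height (world z) of block_a_mid between 0.024 and 0.044 m and x of block_b_mid in the frame of tray_floor between -0.07 and 0.07 m and y of block_b_mid in the frame of tray_floor between -0.09 and 0.09 m and z of block_b_mid in the frame of tray_floor between 0.025 and 0.036 m and x of block_c_mid in the frame of tray_floor between -0.07 and 0.07 m and y of block_c_mid in the frame of tray_floor between -0.09 and 0.09 m and z of block_c_mid in the frame of tray_floor between 0.025 and 0.036 m) or (z of gauge_collar in the frame of block_b_mid between 0.027 and 0.033 m and x of gauge_collar in the frame of block_b_mid between -0.003 and 0.003 m and y of gauge_collar in the frame of block_b_mid between -0.003 and 0.003 m and angle between each of block_b_mid, block_a_mid, block_c_mid's own z axis and vertical below 0.1 rad and distance of block_b_mid from where it was at the start of the episode below 0.06 m and height (world z) of block_b_mid between 0.024 and 0.044 m and x of block_a_mid in the frame of tray_floor between -0.07 and 0.07 m and y of block_a_mid in the frame of tray_floor between -0.09 and 0.09 m and z of block_a_mid in the frame of tray_floor between 0.025 and 0.036 m and x of block_c_mid in the frame of tray_floor between -0.07 and 0.07 m and y of block_c_mid in the frame of tray_floor between -0.09 and 0.09 m and z of block_c_mid in the frame of tray_floor between 0.025 and 0.036 m) or (z of gauge_collar in the frame of block_c_mid between 0.027 and 0.033 m and x of gauge_collar in the frame of block_c_mid between -0.003 and 0.003 m and y of gauge_collar in the frame of block_c_mid between -0.003 and 0.003 m and angle between each of block_c_mid, block_a_mid, block_b_mid's own z axis and vertical below 0.1 rad and distance of block_c_mid from where it was at the start of the episode below 0.06 m and height (world z) of block_c_mid between 0.024 and 0.044 m and x of block_a_mid in the frame of tray_floor between -0.07 and 0.07 m and y of block_a_mid in the frame of tray_floor between -0.09 and 0.09 m and z of block_a_mid in the frame of tray_floor between 0.025 and 0.036 m and x of block_b_mid in the frame of tray_floor between -0.07 and 0.07 m and y of block_b_mid in the frame of tray_floor between -0.09 and 0.09 m and z of block_b_mid in the frame of tray_floor between 0.025 and 0.036 m)) and linear speed of each of gauge, block_a, block_b, block_c below 0.02 m/s); the robot touches nothing.
It fails at once if a block is pressed on the mat with more than 43 N (its own weight of about 3 N included) (contact force between any of block_a, block_b, block_c and mat above 43 N).
It fails at once if the gauge and a block press on each other with more than 40 N (contact force between any of block_a, block_b, block_c and gauge above 40 N).
It fails at once if the bottle, the spanner or the pipe collar is moved by more than 3 cm (distance of any of bottle, spanner, pipe_collar from where it was at the start of the episode above 0.03 m).
It also fails if it takes over 72 s, if anything falls off the work surface, if the arm or the gripper's body presses on something with over 40 N, if the wrist force passes 120 N, or if a joint passes its speed limit or range.

## Robot

A 6-joint arm with a two-finger parallel gripper is mounted at the origin on the work surface. World frame = base frame: x ahead of the robot, y to its left, z up, the work surface at z = 0. Lengths are in m, angles in rad, forces in N, time in s.
With the tool pointing down it reaches from about 0.3 to 0.775 m from the base axis. Payload 14.6 kg.
Tool frame: the origin (TCP) lies on the centre line of the jaws, within the pads' length; the fingertips stand 14 mm ahead of it and the grasp point (between the pads) lies 5 mm behind it; x points along the fingers, y is the direction in which the jaws open and shut, and the axes are right-handed (so a half turn about x gives the same grasp; the last joint's range is limited). The gripper opens to 94 mm and grips with 3 to 60 N. Pads are 16 mm wide; open, the fingers measure 119 mm over their backs; the gripper's body (75 mm by 177 mm) begins 78 mm behind the grasp point.
Start: joints at [-1.326, 0.3, 1.521, -0, 1.321, -0.067], TCP at [0.169, -0.523, 0.219] pointing down, gripper open.
Joint ranges: [-3.03, 3.03], [-0.79, 2.21], [0.23, 2.52], [-1.04, 4.18], [0, 3.07], [-2.55, 2.55]. Speed limits (rad/s): [2.22, 2.22, 2.57, 3.14, 3.14, 3.14].

## Interface

Orientations are given as [roll, pitch, yaw] about the fixed x, y, z axes, in that order (R = Rz(yaw) Ry(pitch) Rx(roll)).
In Python, from station import * gives the robot as it stands. The module is installed in compiled form; this text tells all that it offers.
- The arm moves only by the shell command python3 -m handwheel 'ROWS' [FORCE]. ROWS is JSON, a list of rows, each a list of 3 entries, a list of its own where there are three numbers: the shift along the tool's x, y, z in mm, then the turn about the tool's x in rad, then the gripper command: -1 is fully open, 1 is shut, values between are in proportion. In form: [[[dx, dy, dz], spin, gripper], ...]. A call has exactly 5 rows; each row is the pose to reach, as a shift and turn from the pose measured when the call began, along the tool's axes at that moment; what a row does not reach only later rows make up. A row lasts 1/10 s, in which the tool goes at most 50 mm and 8.59 degrees, less where a joint would pass 70% of its speed; a pose out of reach is approached as far as the arm can. A call with a gripper value outside its range is refused whole. The fingers move at their own pace and stop on an object; FORCE is the grip in N (left out, the last holds). Time passes only in rows, so rows that repeat a pose let the fingers close, or fill a call up. It gives the time, the measured TCP pose, the force and the opening at its end, in the units of the state.
- get_obs(): the state, without advancing time (a new reading comes with each control period).
- camera(name): name is "scene" or "side" or "wrist"; returns (picture, depth): 384x512x3 uint8, blue, green, red; 384x512 float32, m along the optical axis (not along the pixel's ray), 0 where there is no reading.
- camera_info(name): a dict with "fx", "fy", "cx", "cy" (pixels), "extrinsics" (4x4, takes a point from camera to world coordinates). Camera axes: x right, y down, z forward; pixel columns grow to the right and rows downward; lengths in m; the calibration is good to about 2 mm. A picture is of the moment at which its call begins: read the wrist's pose just before it. camera_info takes no time and is no camera call; for the wrist camera it gives the pose at the moment of the call.
- hand_in(): hands the job in, once; it reports no verdict.
The state is a dict: "time_s": time; "qpos": joint angles; "joint_vel": joint speeds; "tau": joint torques, N m; "ee_pos": TCP position; "eef_rot": TCP orientation; "force": force on the tool from outside, world axes, zero at the start; "moment": the same for the moment, N m; "grip_width": finger opening in m.
Only numpy, scipy, OpenCV 4.12 (cv2) and the standard library are available. Lean on these libraries where they do the work, as an engineer would, in place of code of your own. Each camera call takes 0.05 s, during which the arm holds its last target. There are 200 camera calls.

## Working session

There is one attempt and no reset: what is moved stays moved. The work goes in short steps, Python scripts to look and compute and a shell command to move; the robot and the scene stay as the last step left them, time stands still between calls to the robot, and variables do not carry over. Pictures are saved under pics/ and viewed, about 8 in all and at most 12, crops included, and the job is handed in when it is done.

```bash
mkdir -p pics
python3 - <<'E'
from station import *
import cv2,numpy as np
o=get_obs();print({k:np.round(v,4) for k,v in o.items()})
a=[]
for n in("scene","side"):
    p,d=camera(n);i=camera_info(n);np.savez(f"{n}.npz",p=p,d=d,E=i["extrinsics"],k=[i[x] for x in("fx","fy","cx","cy")])
    cv2.imwrite(f"pics/{n}.png",p);print(n,i)
E
```

```text
{'time_s': np.float64(0.0), 'qpos': array([-1.3256,  0.3005,  1.5216,  0.    ,  1.3207, -0.0666]), 'joint_vel': array([-0.0015, -0.0001,  0.0022,  0.    , -0.0009, -0.0006]), 'tau': array([ 2.30000e-03, -5.31805e+01, -3.52737e+01,  7.09000e-02,
        2.44000e-02, -1.00000e-04]), 'ee_pos': array([ 0.1687, -0.5232,  0.2189]), 'eef_rot': array([-1.6488,  1.5697,  1.8045]), 'force': array([-1.2121,  0.4024, -0.6247]), 'moment': array([-0.0271,  0.0018,  0.0092]), 'grip_width': np.float64(0.0943)}
scene {'fx': 393.0583407069701, 'fy': 393.0583407069701, 'cx': 257.6227131380692, 'cy': 200.48581705327538, 'extrinsics': array([[-0.78962797,  0.42466783, -0.44288249,  0.9827329 ],
       [ 0.61341403,  0.56343824, -0.55340815,  0.55942826],
       [ 0.01452229, -0.70865689, -0.7054038 ,  0.7452407 ],
       [ 0.        ,  0.        ,  0.        ,  1.        ]])}
side {'fx': 459.2342320376119, 'fy': 459.2342320376119, 'cx': 255.0584012493084, 'cy': 190.91457611621155, 'extrinsics': array([[-0.82469041, -0.38776683,  0.41173124,  0.12991536],
       [-0.56548632,  0.5517551 , -0.61301837,  0.67830255],
       [ 0.01053338, -0.73837876, -0.67430398,  0.79393681],
       [ 0.        ,  0.        ,  0.        ,  1.        ]])}
```

View pics/scene.png

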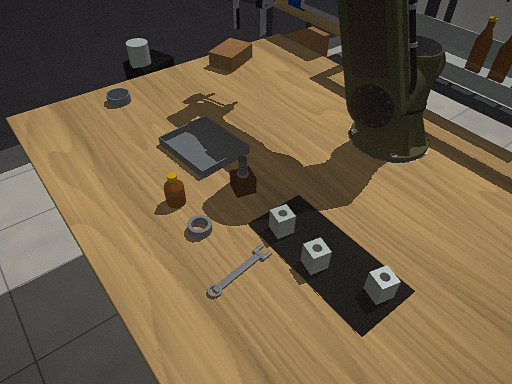

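View pics/side.png

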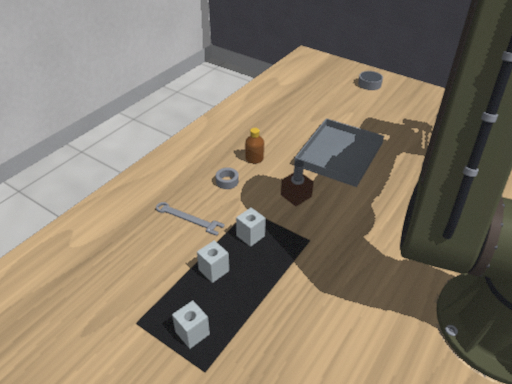

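The scene view shows blocks at about (282,220), (316,255) and (382,283), the stand and gauge at (242,180), and the tray at (204,147). The side view agrees. Next I'll measure from depth in both views.

```bash
cat > h.py <<'E'
import numpy as np,cv2
def cloud(d,k,E):
    v,u=np.indices(d.shape);fx,fy,cx,cy=k
    P=np.stack([(u-cx)/fx*d,(v-cy)/fy*d,d,np.ones_like(d)],-1)@np.asarray(E).T
    P=P[...,:3];P[d<=0]=np.nan;return P
def comps(m,minpx):
    n,l,s,c=cv2.connectedComponentsWithStats(m.astype(np.uint8))
    return [l==i for i in range(1,n) if s[i,4]>=minpx]
def rect(q):
    (c,s,a)=cv2.minAreaRect((q[:,:2]*1000).astype(np.float32));return np.round(c,1),np.round(s,1),round(a,1)
E
python3 - <<'E'
from h import *
for n in("scene","side"):
    f=np.load(n+".npz");P=cloud(f["d"],f["k"],f["E"]);hsv=cv2.cvtColor(f["p"],cv2.COLOR_BGR2HSV)
    z=P[...,2];print(n)
    white=(hsv[...,2]>110)&(hsv[...,1]<60)
    for c in comps((z>.056)&(z<.075)&white&(P[...,0]>.1)&(P[...,0]<.8)&(abs(P[...,1])<.7),40):
        q=P[c];print(" block",rect(q),np.nanmedian(q[:,2]).round(4),len(q))
    for lo,hi,nm in((.005,.018,"z5-18"),(.02,.04,"z20-40"),(.045,.06,"z45-60"),(.07,.12,"z70-120")):
        for c in comps((z>lo)&(z<hi)&(P[...,0]>.1)&(P[...,0]<.85)&(abs(P[...,1])<.7)&~white|0,40):
            q=P[c];print(" ",nm,rect(q),np.nanmedian(q[:,2]).round(4),q.max(0).round(3),len(q))
    m=(hsv[...,2]<50)&(abs(z-.004)<.004)&(P[...,0]>.1)&(P[...,0]<.8)
    for c in comps(m,800): print(" mat?",rect(P[c]),c.sum())
E
```

```text
scene
 block (array([534.1,  93.2]), array([48.8, 45.2]), 77.9) 0.0642 224
 block (array([541.3, 219.8]), array([46.8, 48.1]), 77.9) 0.0643 288
 block (array([482.1, 359.2]), array([46.7, 47.6]), 76.2) 0.0643 350
  z5-18 (array([ 138.4, -671.9]), array([34.7, 73.1]), 79.3) 0.0114 [ 0.172 -0.657  0.018] 50
  z5-18 (array([ 600.2, -686.6]), array([22.2, 65.7]), 89.9) 0.0126 [ 0.633 -0.676  0.018] 65
  z5-18 (array([ 501.1, -316.1]), array([164.5, 207.4]), 5.7) 0.007 [ 0.593 -0.221  0.018] 532
  z5-18 (array([113.3,   1. ]), array([146.9,  26.3]), 90.0) 0.0126 [0.126 0.075 0.017] 241
  z5-18 (array([ 553.6, -344.6]), array([76.4, 21.8]), 68.3) 0.0058 [ 0.574 -0.312  0.01 ] 55
  z5-18 (array([ 556.7, -257.1]), array([141.4, 278.9]), 45.4) 0.012 [ 0.608 -0.188  0.018] 295
  z5-18 (array([536.4, -77.8]), array([39.8, 75.6]), 30.1) 0.011 [ 0.553 -0.053  0.018] 88
  z5-18 (array([ 696.9, -138.3]), array([25. , 51.2]), 70.1) 0.0121 [ 0.718 -0.125  0.018] 71
  z5-18 (array([445. ,  74.8]), array([76.6, 43.3]), 50.8) 0.0057 [0.471 0.112 0.008] 110
  z5-18 (array([687.7, -43.4]), array([14.7, 35
[... 4119 characters left out ...]
y([ 680.1, -139.2]), array([48.9, 21.2]), 40.1) 0.0526 [ 0.705 -0.123  0.06 ] 89
  z45-60 (array([518.1, -87.8]), array([60.2, 59. ]), 75.6) 0.0543 [ 0.553 -0.053  0.06 ] 323
  z45-60 (array([539. , 115.4]), array([ 5. , 39.7]), 82.6) 0.0526 [0.558 0.12  0.06 ] 58
  z45-60 (array([548.2, 240.6]), array([ 2.5, 40.2]), 77.7) 0.0527 [0.568 0.245 0.059] 51
  z45-60 (array([490.7, 380.3]), array([ 1.7, 42.6]), 74.9) 0.0515 [0.511 0.386 0.059] 40
  z70-120 (array([ 689.2, -147.7]), array([32.5, 35.5]), 79.4) 0.0827 [ 0.708 -0.131  0.1  ] 153
  z70-120 (array([517.5, -85.1]), array([22.3, 20.5]), 31.4) 0.0968 [ 0.529 -0.074  0.114] 161
 mat? (array([500.5, 216.6]), array([379.1, 171. ]), 89.8) 8115
```

```bash
cat >> h.py <<'E'
from scipy.spatial.transform import Rotation as Ro
def plan(x,y,z,jaw=None):
    "mm world target, jaw dir deg (mod 180) -> tool shift mm, spin rad"
    from station import get_obs
    o=get_obs();R=Ro.from_euler('xyz',o["eef_rot"]).as_matrix()
    cur=np.degrees(np.arctan2(R[1,1],R[0,1]));s=0
    if jaw is not None: s=-((jaw-cur+90)%180-90)  # tool x is down: spin is minus world yaw
    print("t",round(float(o["time_s"]),2),"tcp",(o["ee_pos"]*1000).round(1),"jaw",cur.round(1),"tilt",np.degrees(np.arccos(-R[2,0])).round(2),"q",o["qpos"].round(2),"F",np.round(o["force"],1),"w",round(float(o["grip_width"]),4))
    print("shift",(R.T@(np.array([x,y,z])-o["ee_pos"]*1000)).round(1),"spin",np.radians(s).round(3))
E
python3 -c "
from h import *
plan(519,-86.5,190,78)
plan(519,-86.5,190,-12)
print(camera_info('wrist')) if 0 else None
from station import *
R=Ro.from_euler('xyz',get_obs()['eef_rot']).as_matrix();print(R.round(3));E=camera_info('wrist')['extrinsics'];T=np.eye(4);T[:3,:3]=R;T[:3,3]=get_obs()['ee_pos'];print((np.linalg.inv(T)@E).round(3))"
```

```text
t 0.1 tcp [ 168.6 -523.3  219. ] jaw -72.1 tilt 0.06 q [-1.33  0.3   1.52 -0.    1.32 -0.07] F [0.8 0.2 0.7] w 0.0943
shift [  29.3 -308.2 -467.4] spin 0.521
t 0.1 tcp [ 168.6 -523.3  219. ] jaw -72.1 tilt 0.06 q [-1.33  0.3   1.52 -0.    1.32 -0.07] F [0.8 0.2 0.7] w 0.0943
shift [  29.3 -308.2 -467.4] spin -1.05
[[-0.     0.307 -0.952]
 [ 0.001 -0.952 -0.307]
 [-1.    -0.001 -0.   ]]
[[ 0.001 -0.233  0.973 -0.164]
 [ 1.     0.    -0.001  0.   ]
 [-0.     0.973  0.233 -0.066]
 [ 0.     0.     0.     1.   ]]
```

```bash
python3 -m handwheel '[[[0,-50,-75],-0.15,-1],[[0,-100,-150],-0.3,-1],[[0,-150,-225],-0.45,-1],[[0,-200,-300],-0.6,-1],[[10,-240,-350],-0.75,-1]]' 40
python3 -c "
from h import *
plan(519,-86.5,190,-12)"
```

```text
time_s: 0.6
ee_pos: [0.3239, -0.3252, 0.217]
eef_rot: [-2.626, 1.57, 1.584]
force: [0.9, -0.1, 0.2]
grip_width: 0.0938
t 0.6 tcp [ 323.9 -325.2  217. ] jaw -28.8 tilt 0.04 q [-0.87  0.1   1.77  0.    1.28 -0.36] F [ 0.9 -0.1  0.2] w 0.0938
shift [  27.2   55.9 -303.1] spin -0.294
```

```bash
python3 -m handwheel '[[[6,10,-50],-0.1,-1],[[12,20,-100],-0.2,-1],[[18,30,-150],-0.294,-1],[[24,40,-200],-0.294,-1],[[27,50,-250],-0.294,-1]]'
python3 -m handwheel '[[[0,4,-40],0,-1],[[0,6,-60],0,-1],[[0,8,-70],0,-1],[[0,8,-75],0,-1],[[0,8,-75],0,-1]]'
python3 -c "
from h import *
plan(519,-86.5,190,-12)"
```

```text
time_s: 1.1
ee_pos: [0.4837, -0.1346, 0.1901]
eef_rot: [-2.365, 1.57, 2.138]
force: [1.1, -1.0, -0.2]
grip_width: 0.0942
time_s: 1.6
ee_pos: [0.5069, -0.0632, 0.1901]
eef_rot: [-2.192, 1.57, 2.311]
force: [0.0, 0.5, -0.5]
grip_width: 0.0941
t 1.6 tcp [506.9 -63.2 190.1] jaw -12.0 tilt 0.07 q [-0.2   0.24  1.67  0.    1.24  0.01] F [ 0.   0.5 -0.5] w 0.0941
shift [ 0.1 16.6 20.3] spin 0.0
```

```bash
python3 -m handwheel '[[[0,8,10],0,-1],[[0,17,20],0,-1],[[0,17,20],0,-1],[[0,17,20],0,-1],[[0,17,20],0,-1]]'
cat >> h.py <<'E'
def wrist(name):
    from station import camera,camera_info
    i=camera_info("wrist");p,d=camera("wrist");cv2.imwrite(f"pics/{name}.png",p)
    return p,cloud(d,[i[x] for x in("fx","fy","cx","cy")],i["extrinsics"])
E
python3 -c "
from h import *
plan(519,-86.5,78,-12)
p,P=wrist('w1');np.savez('w1.npz',p=p,P=P)
z=P[...,2];near=np.hypot(P[...,0]-.519,P[...,1]+.086)<.05
for lo,hi in((.103,.114),(.053,.063),(.046,.054)):
  for c in comps((z>lo)&(z<hi)&near,60):
    q=P[c];print(lo,rect(q),cv2.minEnclosingCircle((q[:,:2]*1000).astype(np.float32)),np.median(q[:,2]).round(4),len(q))
"
```

```text
time_s: 2.1
ee_pos: [0.5193, -0.0865, 0.19]
eef_rot: [-2.14, 1.569, 2.363]
force: [0.5, 0.5, 1.4]
grip_width: 0.0942
t 2.1 tcp [519.3 -86.5 190. ] jaw -12.0 tilt 0.09 q [-0.23  0.27  1.62  0.    1.24 -0.03] F [0.5 0.5 1.4] w 0.0942
shift [ 1.12e+02 -1.00e-01  2.00e-01] spin -0.0
0.103 (array([518.4, -87.3]), array([21.1, 21. ]), 78.1) ((518.1612548828125, -87.13844299316406), 10.970756530761719) 0.1071 517
0.053 (array([519.4, -83.5]), array([22.8, 31.1]), 74.4) ((518.455322265625, -87.31293487548828), 15.843935012817383) 0.0572 277
0.046 (array([518.3, -87.8]), array([56.5, 56.1]), 74.9) ((517.8484497070312, -87.62834167480469), 39.30520248413086) 0.0513 2004
```

View pics/w1.png

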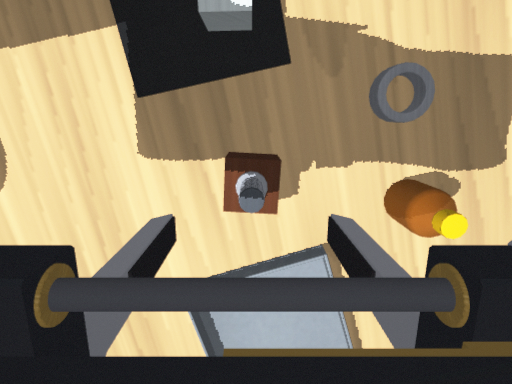

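The wrist view shows the gauge at (252,190), centred between the fingers at world (518.3, -87.2), so I'll go down and grip it.

```bash
python3 -m handwheel '[[[30,-1,1],0,-1],[[60,-1,1],0,-1],[[90,-1,1],0,-1],[[108,-1,1],0,-1],[[112,-1,1],0,-1]]'
python3 -m handwheel '[[[0,0,0],0,-1],[[0,0,0],0,0.3],[[0,0,0],0,1],[[0,0,0],0,1],[[0,0,0],0,1]]' 40
python3 -m handwheel '[[[0,0,0],0,1],[[0,0,0],0,1],[[0,0,0],0,1],[[0,0,0],0,1],[[0,0,0],0,1]]' 40
python3 -c "
from h import *
plan(518.3,-87.2,160,-12)"
```

```text
time_s: 2.65
ee_pos: [0.517, -0.0864, 0.0763]
eef_rot: [-1.773, 1.566, 2.73]
force: [-0.5, -0.3, 0.2]
grip_width: 0.0941
time_s: 3.15
ee_pos: [0.5172, -0.0865, 0.0768]
eef_rot: [-1.804, 1.567, 2.7]
force: [0.8, 0.0, 1.0]
grip_width: 0.0652
time_s: 3.65
ee_pos: [0.5172, -0.0865, 0.0767]
eef_rot: [-1.812, 1.567, 2.692]
force: [1.0, -0.3, -0.0]
grip_width: 0.0252
t 3.65 tcp [517.2 -86.5  76.7] jaw -12.0 tilt 0.21 q [-0.24  0.41  1.73  0.    1.   -0.03] F [ 1.  -0.3 -0. ] w 0.0252
shift [-83.3   0.9   0.4] spin 0.001
```

```bash
python3 -m handwheel '[[[0,0,0],0,1],[[0,0,0],0,1],[[0,0,0],0,1],[[0,0,0],0,1],[[0,0,0],0,1]]' 40
python3 -m handwheel '[[[-8,0,0],0,1],[[-25,0,0],0,1],[[-50,0,0],0,1],[[-75,0,0],0,1],[[-85,0,0],0,1]]' 40
python3 -c "
from h import *
plan(533.7,93.3,165,-12)"
```

```text
time_s: 4.15
ee_pos: [0.5174, -0.0866, 0.0768]
eef_rot: [-1.837, 1.568, 2.667]
force: [3.0, -1.3, -3.1]
grip_width: 0.0216
time_s: 4.65
ee_pos: [0.5179, -0.0867, 0.1637]
eef_rot: [-2.091, 1.569, 2.413]
force: [-0.1, -0.5, -3.0]
grip_width: 0.0211
t 4.65 tcp [517.9 -86.7 163.7] jaw -12.0 tilt 0.09 q [-0.24  0.3   1.66  0.    1.19 -0.03] F [-0.1 -0.5 -3. ] w 0.0211
shift [  -1.2  -21.8 -179.4] spin 0.001
```

```bash
python3 -m handwheel '[[[-1,-6,-40],0,1],[[-1,-12,-80],0,1],[[-1,-17,-115],0,1],[[-1,-21,-129],0,1],[[-1,-22,-129],0,1]]'
cat >> h.py <<'E'
def blocktops(P,p):
    z=P[...,2];h=cv2.cvtColor(p,cv2.COLOR_BGR2HSV)
    for c in comps((z>.060)&(z<.068)&(P[...,1]>0.0),300):
        q=P[c];print("top",rect(q),np.median(q[:,2]).round(4),c.sum())
        # bore: hole inside the top's filled outline
        cn,_=cv2.findContours(c.astype(np.uint8),cv2.RETR_CCOMP,cv2.CHAIN_APPROX_NONE)
        for k,hh in zip(cn,_[0]):
            if hh[3]>=0 and len(k)>20:
                e=P[k[:,0,1],k[:,0,0]];e=e[np.isfinite(e[:,0])];print("  bore",rect(e),cv2.minEnclosingCircle((e[:,:2]*1000).astype(np.float32)))
E
python3 -c "
from h import *
plan(533.7,93.3,165,-12)
p,P=wrist('w2');np.savez('w2.npz',p=p,P=P)
blocktops(P,p)"
```

```text
time_s: 5.15
ee_pos: [0.5225, 0.0453, 0.1641]
eef_rot: [-1.734, 1.568, 2.772]
force: [-0.2, 0.0, -1.9]
grip_width: 0.0214
t 5.15 tcp [522.5  45.3 164.1] jaw -11.8 tilt 0.16 q [0.02 0.3  1.66 0.   1.19 0.22] F [-0.2  0.  -1.9] w 0.0214
shift [ -0.9   1.1 -49.2] spin 0.003
top (array([535.8, 198.5]), array([ 5.5, 45.3]), 77.1) 0.0632 480
top (array([533. ,  92.6]), array([46.1, 46.1]), 79.3) 0.0633 2466
  bore (array([533. ,  92.9]), array([21.1, 21.2]), 32.9) ((532.9581298828125, 92.72926330566406), 11.14142894744873)
```

View pics/w2.png

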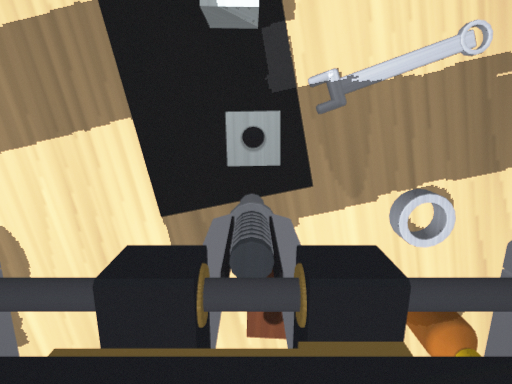

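Bore A shows clearly at (253,137), world (533.0, 92.7). I'll measure the gauge in the hand with the same camera so the calibration bias cancels.

Run:
```python
from h import *
f=np.load('w2.npz');P=f['P'];T=np.array([522.5,45.3,164.1])/1e3
v,u=np.indices(P.shape[:2]);reg=(abs(u-252)<24)&(v>190)&(v<280)
D=P-T
near=reg&(np.hypot(D[...,0],D[...,1])<.02)
print(np.nanpercentile(D[near][:,2]*1e3,[0,5,25,50,75,95,100]).round(1))
a=np.radians(-12);Y=D[...,0]*np.cos(a)+D[...,1]*np.sin(a);Z=D[...,0]*np.sin(a)-D[...,1]*np.cos(a)
for lo in range(-70,42,6):
    m=near&(D[...,2]*1e3>=lo)&(D[...,2]*1e3<lo+6)
    if m.sum()>15: print(lo,m.sum(),"Y",(Y[m].min()*1e3).round(1),(Y[m].max()*1e3).round(1),"Z",(Z[m].min()*1e3).round(1),(Z[m].max()*1e3).round(1))
m=near&(D[...,2]>.0285)
q=np.stack([Y[m],Z[m]],1);print(m.sum(),cv2.minEnclosingCircle((q*1e3).astype(np.float32)),rect(q),np.median(D[m][:,2]))
```

```text
[-162.8  -57.5   -8.    20.7   30.2   31.1   37.8]
-70 19 Y -8.8 8.2 Z -9.2 -3.4
-64 44 Y -9.5 8.0 Z -9.1 -3.5
-58 42 Y -8.5 7.9 Z -9.2 -4.4
-52 27 Y -6.8 4.8 Z -9.4 -6.7
-28 43 Y -13.8 12.5 Z -15.2 -7.7
-22 435 Y -13.5 12.4 Z -15.2 -2.2
-16 141 Y -14.3 13.7 Z -10.6 -2.1
-10 154 Y -13.9 13.4 Z -10.7 -3.3
-4 177 Y -13.5 13.0 Z -10.8 -2.1
2 186 Y -12.9 12.6 Z -10.7 -1.6
8 194 Y -12.6 12.1 Z -10.9 -2.8
14 198 Y -12.2 11.7 Z -10.8 -2.3
20 245 Y -11.7 11.3 Z -10.7 8.3
26 1537 Y -11.2 10.8 Z -10.5 9.0
32 33 Y -1.6 10.5 Z -8.1 4.4
1477 ((-0.21248579025268555, -0.1308603286743164), 13.385912895202637) (array([-0.3, -0.7]), array([21.8, 19.1]), 0.9) 0.03038975002654476
```

```bash
python3 -m handwheel '[[[0,0,-15],0,1],[[0,1,-32],0,1],[[0,1,-45],0,1],[[0,1,-49],0,1],[[0,1,-49],0,1]]'
python3 -c "
from h import *
plan(533.4,93.1,137,-12)"
```

```text
time_s: 5.7
ee_pos: [0.5336, 0.0921, 0.164]
eef_rot: [-1.6, 1.568, 2.906]
force: [-0.0, -0.5, -3.1]
grip_width: 0.0214
t 5.7 tcp [533.6  92.1 164. ] jaw -11.9 tilt 0.17 q [0.1  0.33 1.61 0.   1.2  0.31] F [-0.  -0.5 -3.1] w 0.0214
shift [27.  -0.3 -1. ] spin 0.002
```

```bash
python3 -m handwheel '[[[8,0,-1],0,1],[[16,0,-1],0,1],[[22,0,-1],0,1],[[24,0,-1],0,1],[[24,0,-1],0,1]]'
python3 -m handwheel '[[[2,0,0],0,1],[[4,0,0],0,1],[[6,0,0],0,1],[[8,0,0],0,1],[[10,0,0],0,1]]'
python3 -c "
from h import *
plan(533.4,93.1,110,-12)"
```

```text
time_s: 6.2
ee_pos: [0.5336, 0.0929, 0.1395]
eef_rot: [-1.534, 1.567, 2.971]
force: [0.6, -0.2, -1.9]
grip_width: 0.0214
time_s: 6.7
ee_pos: [0.5336, 0.0929, 0.1294]
eef_rot: [-1.538, 1.567, 2.967]
force: [-0.1, 0.6, -1.6]
grip_width: 0.0215
t 6.7 tcp [533.6  92.9 129.4] jaw -11.9 tilt 0.21 q [0.1  0.37 1.64 0.   1.13 0.31] F [-0.1  0.6 -1.6] w 0.0215
shift [19.4 -0.1 -0.1] spin 0.002
```

```bash
python3 -m handwheel '[[[3,0,0],0,1],[[6,0,0],0,1],[[9,0,0],0,1],[[12,0,0],0,1],[[15,0,0],0,1]]'
python3 -m handwheel '[[[2,0,0],0,1],[[4,0,0],0,1],[[6,0,0],0,1],[[8,0,0],0,1],[[9,0,0],0,1]]'
python3 -c "
from h import *
plan(533.4,93.1,100,-12)"
```

```text
time_s: 7.2
ee_pos: [0.5335, 0.093, 0.1142]
eef_rot: [-1.562, 1.567, 2.943]
force: [0.3, 1.1, -2.2]
grip_width: 0.0213
time_s: 7.7
ee_pos: [0.5335, 0.093, 0.105]
eef_rot: [-1.567, 1.567, 2.938]
force: [1.3, 1.1, -1.7]
grip_width: 0.0215
t 7.7 tcp [533.5  93.  105. ] jaw -11.9 tilt 0.2 q [0.1  0.41 1.66 0.   1.08 0.31] F [ 1.3  1.1 -1.7] w 0.0215
shift [ 5.  -0.1 -0.1] spin 0.002
```

```bash
python3 -m handwheel '[[[1,0,0],0,1],[[2,0,0],0,1],[[3,0,0],0,1],[[4,0,0],0,1],[[4.5,0,0],0,1]]'
python3 -c "
from h import *
plan(533.4,93.1,100,-12)"
```

```text
time_s: 8.2
ee_pos: [0.5335, 0.093, 0.1004]
eef_rot: [-1.569, 1.567, 2.936]
force: [-0.3, 0.8, -1.8]
grip_width: 0.0212
t 8.2 tcp [533.5  93.  100.4] jaw -11.9 tilt 0.2 q [0.1  0.41 1.67 0.   1.07 0.31] F [-0.3  0.8 -1.8] w 0.0212
shift [ 0.4 -0.1 -0.1] spin 0.002
```

```bash
python3 -m handwheel '[[[0.5,0,0],0,1],[[1,0,0],0,1],[[1.5,0,0],0,1],[[2,0,0],0,1],[[2.5,0,0],0,1]]'
python3 -c "
from h import *
plan(533.4,93.1,93,-12)"
```

```text
time_s: 8.7
ee_pos: [0.5335, 0.093, 0.0979]
eef_rot: [-1.563, 1.567, 2.942]
force: [-0.0, 0.2, -1.5]
grip_width: 0.0215
t 8.7 tcp [533.5  93.   97.9] jaw -11.9 tilt 0.2 q [0.1  0.41 1.67 0.   1.06 0.31] F [-0.   0.2 -1.5] w 0.0215
shift [ 4.9 -0.1 -0.1] spin 0.002
```

```bash
python3 -m handwheel '[[[1,0,0],0,1],[[2,0,0],0,1],[[3,0,0],0,1],[[4,0,0],0,1],[[5,0,0],0,1]]'
python3 -m handwheel '[[[0.5,0,0],0,1],[[1,0,0],0,1],[[1.5,0,0],0,1],[[2,0,0],0,1],[[2,0,0],0,1]]'
python3 -c "
from h import *
plan(533.4,93.1,89,-12)"
```

```text
time_s: 9.2
ee_pos: [0.5335, 0.093, 0.0928]
eef_rot: [-1.565, 1.567, 2.94]
force: [0.7, 1.0, -1.9]
grip_width: 0.0217
time_s: 9.7
ee_pos: [0.5335, 0.093, 0.0907]
eef_rot: [-1.561, 1.567, 2.944]
force: [1.3, 0.4, -1.7]
grip_width: 0.0211
t 9.7 tcp [533.5  93.   90.7] jaw -11.9 tilt 0.2 q [0.1  0.42 1.67 0.   1.05 0.31] F [ 1.3  0.4 -1.7] w 0.0211
shift [ 1.7 -0.1 -0.1] spin 0.002
```

```bash
python3 -m handwheel '[[[0.3,0,0],0,1],[[0.6,0,0],0,1],[[0.9,0,0],0,1],[[1.1,0,0],0,1],[[1.3,0,0],0,1]]'
python3 -m handwheel '[[[0.1,0,0],0,1],[[0.2,0,0],0,1],[[0.3,0,0],0,1],[[0.3,0,0],0,1],[[0.3,0,0],0,1]]'
```

```text
time_s: 10.2
ee_pos: [0.5335, 0.093, 0.0894]
eef_rot: [-1.568, 1.567, 2.937]
force: [0.8, 1.8, -2.1]
grip_width: 0.0213
time_s: 10.7
ee_pos: [0.5334, 0.093, 0.0891]
eef_rot: [-1.565, 1.567, 2.94]
force: [0.7, 0.7, -3.0]
grip_width: 0.0218
```

```bash
python3 -m handwheel '[[[0.1,0,0],0,1],[[0.2,0,0],0,1],[[0.3,0,0],0,1],[[0.4,0,0],0,1],[[0.4,0,0],0,1]]'
python3 -m handwheel '[[[0.1,0,0],0,1],[[0.2,0,0],0,1],[[0.3,0,0],0,1],[[0.3,0,0],0,1],[[0.3,0,0],0,1]]'
```

```text
time_s: 11.2
ee_pos: [0.5335, 0.093, 0.0888]
eef_rot: [-1.567, 1.567, 2.938]
force: [0.2, 0.4, -1.4]
grip_width: 0.0214
time_s: 11.7
ee_pos: [0.5335, 0.093, 0.0887]
eef_rot: [-1.604, 1.568, 2.902]
force: [-2.6, 1.4, 5.3]
grip_width: 0.0216
```

Contact at 7 N with the collar 12 mm past the bush level, so block A passes. Releasing, then lifting.

```bash
python3 -m handwheel '[[[0,0,0],0,0.5],[[0,0,0],0,0.2],[[0,0,0],0,-0.2],[[0,0,0],0,-0.5],[[0,0,0],0,-0.5]]'
python3 -m handwheel '[[[-10,0,0],0,-1],[[-40,0,0],0,-1],[[-80,0,0],0,-1],[[-100,0,0],0,-1],[[-100,0,0],0,-1]]'
python3 -c "
from h import *
plan(541.2,219.6,190,-12)
p,P=wrist('w3');np.savez('w3.npz',p=p,P=P)
blocktops(P,p)
z=P[...,2]
for lo,hi in((.112,.124),(.0665,.073)):
  for c in comps((z>lo)&(z<hi)&(np.hypot(P[...,0]-.533,P[...,1]-.093)<.03),60):
    q=P[c];print(lo,rect(q),cv2.minEnclosingCircle((q[:,:2]*1000).astype(np.float32)),np.median(q[:,2]).round(4),len(q))
"
```

```text
time_s: 12.2
ee_pos: [0.5335, 0.093, 0.0887]
eef_rot: [-1.598, 1.567, 2.908]
force: [0.3, -0.3, 0.1]
grip_width: 0.0521
time_s: 12.7
ee_pos: [0.535, 0.0931, 0.1924]
eef_rot: [2.265, 1.568, 0.487]
force: [0.2, -0.7, -0.4]
grip_width: 0.0917
t 12.7 tcp [535.   93.1 192.4] jaw -11.9 tilt 0.16 q [0.1  0.31 1.58 0.   1.26 0.31] F [ 0.2 -0.7 -0.4] w 0.0917
shift [   2.6  -20.  -125.1] spin 0.002
top (array([540.5, 218.9]), array([46.4, 45.9]), 77.0) 0.0633 2457
  bore (array([540.6, 218.8]), array([21.1, 21.3]), 34.2) ((540.72314453125, 218.59169006347656), 11.153203010559082)
top (array([532.9,  92.7]), array([46.4, 46. ]), 79.2) 0.0633 1185
0.112 (array([532.7,  92.7]), array([21.7, 21.8]), 32.9) ((532.8906860351562, 92.72996520996094), 11.25797176361084) 0.1191 607
0.0665 (array([533.5,  96. ]), array([23.2, 30.3]), 76.1) ((532.695556640625, 92.60220336914062), 15.756922721862793) 0.0692 286
```

View pics/w3.png

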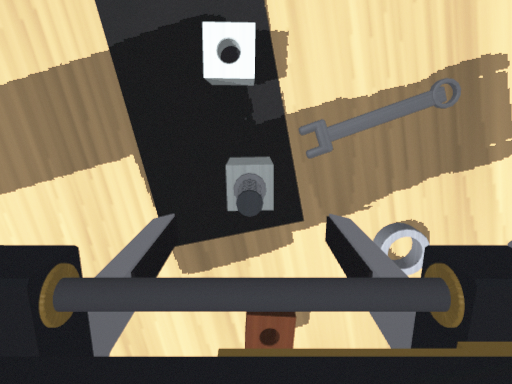

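Gauge home in block A: the collar's top is 6 mm over the block top and concentric within 0.3 mm. On to block B at (540.6, 218.8), yaw -13.

```bash
python3 -m handwheel '[[[0,-6,-40],0,-1],[[0,-12,-80],0,-1],[[0,-17,-110],0.02,-1],[[1,-19,-123],0.02,-1],[[1,-20,-124],0.02,-1]]'
python3 -c "
from h import *
plan(540.8,219,45,-13)"
```

```text
time_s: 13.25
ee_pos: [0.5397, 0.2192, 0.1879]
eef_rot: [-1.486, 1.568, 3.001]
force: [0.6, -0.5, -1.0]
grip_width: 0.0942
t 13.25 tcp [539.7 219.2 187.9] jaw -12.9 tilt 0.14 q [0.32 0.4  1.46 0.   1.28 0.55] F [ 0.6 -0.5 -1. ] w 0.0942
shift [ 1.429e+02  1.500e+00 -1.000e-01] spin 0.002
```

```bash
python3 -m handwheel '[[[40,0,0],0,-1],[[80,1,0],0,-1],[[120,1,0],0,-0.3],[[138,1,0],0,0.2],[[143,1,0],0,0.2]]' 40
python3 -m handwheel '[[[0,0,0],0,0.2],[[0,0,0],0,1],[[0,0,0],0,1],[[0,0,0],0,1],[[0,0,0],0,1]]' 40
python3 -c "
from h import *
plan(540.8,219,140,-13)"
```

```text
time_s: 13.75
ee_pos: [0.5392, 0.2173, 0.0424]
eef_rot: [-1.162, 1.564, -2.959]
force: [0.4, 0.5, 0.5]
grip_width: 0.0734
time_s: 14.25
ee_pos: [0.5399, 0.2172, 0.0436]
eef_rot: [-1.145, 1.566, -2.942]
force: [-0.8, -3.1, 6.6]
grip_width: 0.0458
t 14.25 tcp [539.9 217.2  43.6] jaw -12.9 tilt 0.26 q [0.32 0.57 1.58 0.   1.   0.54] F [-0.8 -3.1  6.6] w 0.0458
shift [-96.4   0.1  -1.7] spin 0.001
```

```bash
python3 -m handwheel '[[[-15,0,0],0,1],[[-50,0,0],0,1],[[-95,0,0],0,1],[[-135,0,0],0,1],[[-150,0,0],0,1]]' 40
python3 -c "
from h import *
plan(511.4,-352,194,5.6)"
```

```text
time_s: 14.75
ee_pos: [0.5413, 0.2178, 0.1991]
eef_rot: [2.523, 1.569, 0.727]
force: [-0.3, 0.4, -3.5]
grip_width: 0.0459
t 14.75 tcp [541.3 217.8 199.1] jaw -12.9 tilt 0.1 q [0.32 0.39 1.45 0.   1.3  0.54] F [-0.3  0.4 -3.5] w 0.0459
shift [  4.4  98.3 562.1] spin -0.323
```

```bash
python3 -m handwheel '[[[0,5,30],0,1],[[0,12,70],0,1],[[0,20,115],0,1],[[0,28,160],0,1],[[0,35,205],0,1]]'
python3 -m handwheel '[[[0,8,45],-0.06,1],[[0,16,90],-0.12,1],[[0,24,135],-0.18,1],[[0,31,180],-0.24,1],[[0,38,215],-0.3,1]]'
python3 -c "
from h import *
plan(511.4,-352,194,5.6)"
```

```text
time_s: 15.25
ee_pos: [0.529, 0.0087, 0.1999]
eef_rot: [2.35, 1.568, 0.554]
force: [0.8, -0.1, -3.1]
grip_width: 0.0453
time_s: 15.75
ee_pos: [0.5173, -0.2116, 0.2007]
eef_rot: [1.871, 1.568, 0.376]
force: [0.1, -0.0, -2.0]
grip_width: 0.0456
t 15.75 tcp [ 517.3 -211.6  200.7] jaw 4.4 tilt 0.15 q [-0.45  0.33  1.52  0.    1.29 -0.53] F [ 0.1 -0.  -2. ] w 0.0456
shift [  6.5 -16.6 139.6] spin -0.021
```

```bash
python3 -m handwheel '[[[2,-5,40],0,1],[[4,-10,80],-0.02,1],[[6,-14,115],-0.02,1],[[6,-16,135],-0.02,1],[[6,-17,139],-0.02,1]]'
python3 -c "
from h import *
plan(511.4,-352,45,5.6)"
```

```text
time_s: 16.25
ee_pos: [0.5103, -0.3532, 0.1949]
eef_rot: [1.882, 1.568, 0.406]
force: [-0.8, 0.1, -3.7]
grip_width: 0.0457
t 16.25 tcp [ 510.3 -353.2  194.9] jaw 5.4 tilt 0.14 q [-0.67  0.48  1.34  0.    1.33 -0.76] F [-0.8  0.1 -3.7] w 0.0457
shift [149.9   0.8  -1. ] spin -0.003
```

```bash
python3 -m handwheel '[[[35,0,0],0,1],[[75,0,0],0,1],[[115,0,0],0,1],[[138,0,0],0,1],[[145,0,0],0,1]]'
python3 -c "
from h import *
plan(511.4,-352,44,5.6)"
```

```text
time_s: 16.75
ee_pos: [0.5099, -0.3514, 0.0479]
eef_rot: [-3.014, 1.567, 1.794]
force: [-0.2, -0.4, -2.7]
grip_width: 0.046
t 16.75 tcp [ 509.9 -351.4   47.9] jaw 5.5 tilt 0.21 q [-0.66  0.63  1.46  0.    1.05 -0.76] F [-0.2 -0.4 -2.7] w 0.046
shift [3.9 1.4 0.7] spin -0.002
```

```bash
python3 -m handwheel '[[[1,0,0],0,1],[[2,0,0],0,1],[[3,0,0],0,1],[[4,0,0],0,1],[[4.3,0,0],0,1]]'
python3 -m handwheel '[[[0,0,0],0,0.3],[[0,0,0],0,0],[[0,0,0],0,-0.3],[[0,0,0],0,-0.6],[[0,0,0],0,-1]]'
python3 -m handwheel '[[[-20,0,0],0,-1],[[-60,0,0],0,-1],[[-105,0,0],0,-1],[[-135,0,0],0,-1],[[-145,0,0],0,-1]]'
python3 -c "
from h import *
plan(482,359,190,-14)"
```

```text
time_s: 17.25
ee_pos: [0.5101, -0.3515, 0.0442]
eef_rot: [3.09, 1.568, 1.614]
force: [-0.3, -0.0, -2.7]
grip_width: 0.0458
time_s: 17.75
ee_pos: [0.5102, -0.3516, 0.0443]
eef_rot: [3.017, 1.568, 1.541]
force: [-0.1, -0.3, -0.1]
grip_width: 0.0675
time_s: 18.25
ee_pos: [0.511, -0.3526, 0.1931]
eef_rot: [1.407, 1.567, -0.068]
force: [0.3, 0.6, -0.1]
grip_width: 0.0938
t 18.25 tcp [ 511.  -352.6  193.1] jaw 5.5 tilt 0.25 q [-0.66  0.48  1.34  0.    1.32 -0.76] F [ 0.3  0.6 -0.1] w 0.0938
shift [   2.7   38.9 -711.2] spin 0.34
```

```bash
python3 -m handwheel '[[[0,2,-45],0,-1],[[0,4,-95],0.05,-1],[[0,7,-145],0.1,-1],[[0,10,-195],0.15,-1],[[0,13,-245],0.2,-1]]'
python3 -m handwheel '[[[0,0,-50],0.04,-1],[[0,0,-100],0.08,-1],[[0,0,-150],0.12,-1],[[0,0,-200],0.13,-1],[[0,0,-250],0.13,-1]]'
python3 -c "
from h import *
plan(482,359,190,-14)"
```

```text
time_s: 18.75
ee_pos: [0.4998, -0.1059, 0.1919]
eef_rot: [1.711, 1.568, 0.033]
force: [0.7, 0.7, -0.3]
grip_width: 0.094
time_s: 19.25
ee_pos: [0.5258, 0.1429, 0.191]
eef_rot: [1.711, 1.569, -0.098]
force: [1.5, -0.9, -0.6]
grip_width: 0.0939
t 19.25 tcp [525.8 142.9 191. ] jaw -13.6 tilt 0.11 q [ 0.2   0.31  1.57 -0.    1.25  0.44] F [ 1.5 -0.9 -0.6] w 0.0939
shift [   0.9  -93.5 -199.7] spin 0.007
```

Stopping 60 mm short of C to measure it from the wrist.

```bash
python3 -m handwheel '[[[0,-18,-40],0,-1],[[0,-37,-80],0,-1],[[0,-60,-120],0,-1],[[0,-80,-138],0.007,-1],[[0,-80,-138],0.007,-1]]'
python3 -c "
from h import *
plan(482,359,190,-14)
p,P=wrist('w4')
blocktops(P,p)
"
```

```text
time_s: 19.75
ee_pos: [0.4787, 0.2982, 0.1896]
eef_rot: [0.285, 1.57, -1.527]
force: [0.2, -0.5, 0.6]
grip_width: 0.0941
t 19.75 tcp [478.7 298.2 189.6] jaw -13.8 tilt 0.04 q [ 0.49  0.36  1.52 -0.    1.27  0.73] F [ 0.2 -0.5  0.6] w 0.0941
shift [ -0.4 -11.3 -59.8] spin 0.003
top (array([481.6, 359. ]), array([45.6, 46. ]), 76.2) 0.0633 2134
  bore (array([482. , 358.9]), array([21.5, 21.5]), 31.4) ((481.6566162109375, 359.09674072265625), 11.160422325134277)
top (array([535.4, 105. ]), array([22.9, 46.8]), 78.8) 0.0632 623
```

```bash
python3 -m handwheel '[[[0,-4,-20],0,-1],[[0,-8,-42],0,-1],[[0,-11,-56],0,-1],[[0,-11,-60],0,-1],[[0,-11,-60],0,-1]]'
python3 -c "
from h import *
plan(482,359.2,45,-13.8)"
```

```text
time_s: 20.3
ee_pos: [0.4836, 0.3572, 0.1893]
eef_rot: [0.193, 1.569, -1.62]
force: [0.1, 1.1, 0.3]
grip_width: 0.0941
t 20.3 tcp [483.6 357.2 189.3] jaw -13.9 tilt 0.08 q [ 0.58  0.44  1.4  -0.    1.3   0.82] F [0.1 1.1 0.3] w 0.0941
shift [144.3  -2.   -1.8] spin -0.001
```

```bash
python3 -m handwheel '[[[40,-2,-2],0,-1],[[80,-2,-2],0,-1],[[120,-2,-2],0,-0.3],[[138,-2,-2],0,0.2],[[143,-2,-2],0,0.2]]' 40
python3 -m handwheel '[[[0,0,0],0,0.2],[[0,0,0],0,1],[[0,0,0],0,1],[[0,0,0],0,1],[[0,0,0],0,1]]' 40
python3 -m handwheel '[[[-15,0,0],0,1],[[-50,0,0],0,1],[[-95,0,0],0,1],[[-135,0,0],0,1],[[-150,0,0],0,1]]' 40
python3 -c "
from h import *
plan(502.6,-262,194,5.6)"
```

```text
time_s: 20.8
ee_pos: [0.4814, 0.3578, 0.044]
eef_rot: [-0.48, 1.566, -2.294]
force: [-0.1, -0.2, 0.0]
grip_width: 0.0737
time_s: 21.3
ee_pos: [0.482, 0.358, 0.0453]
eef_rot: [-0.232, 1.568, -2.046]
force: [-0.4, -0.9, 6.6]
grip_width: 0.0453
time_s: 21.8
ee_pos: [0.4829, 0.359, 0.201]
eef_rot: [2.021, 1.567, 0.208]
force: [0.2, 0.9, -3.0]
grip_width: 0.0457
t 21.8 tcp [482.9 359.  201. ] jaw -13.9 tilt 0.23 q [ 0.58  0.43  1.39 -0.    1.32  0.82] F [ 0.2  0.9 -3. ] w 0.0457
shift [  6.5 168.3 598.1] spin -0.34
```

```bash
python3 -m handwheel '[[[0,8,30],0,1],[[0,20,72],0,1],[[0,32,115],0,1],[[0,44,158],0,1],[[0,56,200],0,1]]'
python3 -m handwheel '[[[0,12,44],-0.05,1],[[0,25,88],-0.1,1],[[0,37,132],-0.15,1],[[0,50,176],-0.2,1],[[0,62,220],-0.25,1]]'
python3 -c "
from h import *
plan(502.6,-262,194,5.6)"
```

```text
time_s: 22.3
ee_pos: [0.4887, 0.1498, 0.2018]
eef_rot: [2.032, 1.566, 0.219]
force: [0.4, -0.1, -3.3]
grip_width: 0.0455
time_s: 22.8
ee_pos: [0.4958, -0.0805, 0.2028]
eef_rot: [1.707, 1.565, 0.146]
force: [0.7, 0.3, -2.9]
grip_width: 0.0457
t 22.8 tcp [495.8 -80.5 202.8] jaw 0.6 tilt 0.32 q [-0.23  0.21  1.68  0.    1.25 -0.25] F [ 0.7  0.3 -2.9] w 0.0457
shift [  8.7   5.  181.6] spin -0.088
```

```bash
python3 -m handwheel '[[[3,1,45],-0.03,1],[[6,3,95],-0.06,1],[[8,5,145],-0.088,1],[[8,5,172],-0.088,1],[[8,5,182],-0.088,1]]'
python3 -m handwheel '[[[35,0,0],0,1],[[75,0,0],0,1],[[115,0,0],0,1],[[135,0,0],0,1],[[142,0,0],0,1]]'
python3 -c "
from h import *
plan(502.6,-262,45.3,5.6)"
```

```text
time_s: 23.3
ee_pos: [0.502, -0.2647, 0.1951]
eef_rot: [1.585, 1.565, 0.11]
force: [-0.6, 0.1, -2.1]
grip_width: 0.0458
time_s: 23.8
ee_pos: [0.5022, -0.2633, 0.0516]
eef_rot: [2.183, 1.567, 0.708]
force: [0.5, -0.0, -3.0]
grip_width: 0.0455
t 23.8 tcp [ 502.2 -263.3   51.6] jaw 5.5 tilt 0.21 q [-0.55  0.53  1.62  0.    0.99 -0.65] F [ 0.5 -0.  -3. ] w 0.0455
shift [ 6.3  0.6 -1.3] spin -0.002
```

```bash
python3 -m handwheel '[[[1.5,0,0],0,1],[[3,0,0],0,1],[[4.5,0,0],0,1],[[5.5,0,0],0,1],[[6,0,0],0,1]]'
python3 -m handwheel '[[[0,0,0],0,0.3],[[0,0,0],0,0],[[0,0,0],0,-0.3],[[0,0,0],0,-0.6],[[0,0,0],0,-1]]'
python3 -m handwheel '[[[-20,0,0],0,-1],[[-60,0,0],0,-1],[[-105,0,0],0,-1],[[-145,0,0],0,-1],[[-160,0,0],0,-1]]'
python3 -m handwheel '[[[-50,0,0],0,-1],[[-50,0,0],0,-1],[[-50,0,0],0,-1],[[-50,0,0],0,-1],[[-50,0,0],0,-1]]'
python3 - <<'E'
from h import *
from station import *
for n in("scene","side","wrist"):
    i=camera_info(n);p,d=camera(n);P=cloud(d,[i[x] for x in("fx","fy","cx","cy")],i["extrinsics"])
    if n!="wrist": cv2.imwrite(f"pics/{n}_end.png",p)
    z=P[...,2];print(n)
    for lo,hi in((.06,.0685),(.02,.034),(.112,.124)):
      for c in comps((z>lo)&(z<hi)&(P[...,0]>.4)&(P[...,0]<.75)&(P[...,1]>-.45)&(P[...,1]<.45),60):
        print(lo,rect(P[c]),np.median(z[c]).round(4),c.sum())
E
```

```text
time_s: 24.3
ee_pos: [0.5023, -0.2634, 0.0461]
eef_rot: [2.021, 1.567, 0.546]
force: [0.9, 0.1, -2.8]
grip_width: 0.0454
time_s: 24.8
ee_pos: [0.5024, -0.2635, 0.0462]
eef_rot: [1.952, 1.567, 0.477]
force: [0.1, -0.3, 0.3]
grip_width: 0.0678
time_s: 25.3
ee_pos: [0.5027, -0.2643, 0.2107]
eef_rot: [1.345, 1.562, -0.13]
force: [0.2, -0.1, -0.5]
grip_width: 0.094
time_s: 25.8
ee_pos: [0.5019, -0.2641, 0.2592]
eef_rot: [1.497, 1.564, 0.023]
force: [-0.1, 1.1, -0.8]
grip_width: 0.0943
scene
0.06 (array([ 511.5, -348.8]), array([49.3, 49.6]), 6.1) 0.0643 143
0.06 (array([ 503.4, -261.2]), array([48.8, 48.2]), 5.1) 0.0642 153
0.06 (array([ 695.1, -142.7]), array([35.9, 46.6]), 70.5) 0.0644 102
0.06 (array([534.6,  93.8]), array([48.1, 47.1]), 77.1) 0.0642 190
0.02 (array([ 508.1, -306. ]), array([182.6, 226.8]), 5.4) 0.0258 527
0.02 (array([ 520. , -336.2]), array([35.5, 62.8]), 52.6) 0.0285 68
0.02 (array([ 512.5, -248.7]), array([34.6, 63.2]), 51.1) 0.0269 81
0.02 (array([537.2, -77.1]), array([39.4, 75.1]), 29.3) 0.0269 101
0.02 (array([ 700.3, -136.3]), array([21.9, 49.2]), 62.1) 0.0276
[... 1010 characters left out ...]
, 14.1) 0.0641 596
0.06 (array([ 502. , -262.1]), array([45.7, 45.4]), 5.3) 0.0632 1236
0.06 (array([ 509.1, -349.2]), array([45.6, 46.8]), 6.1) 0.0632 1095
0.02 (array([694.3, -52. ]), array([51.6, 16.3]), 6.5) 0.024 419
0.02 (array([520.2, -80.4]), array([ 9.1, 22.3]), 74.5) 0.0278 84
0.02 (array([ 511.4, -114.7]), array([ 0.8, 54.8]), 74.8) 0.0268 122
0.02 (array([ 673.5, -156. ]), array([17.2, 48.5]), 11.9) 0.0271 196
0.02 (array([ 506.4, -307. ]), array([180.4, 220. ]), 5.6) 0.0266 2346
0.02 (array([ 501.8, -264.6]), array([19.4, 14.7]), 6.0) 0.0328 142
0.02 (array([ 507.2, -326.4]), array([46. ,  1.3]), 5.0) 0.0267 104
0.02 (array([ 509.9, -355.8]), array([16.3,  9. ]), 11.9) 0.0326 62
```

View pics/scene_end.png

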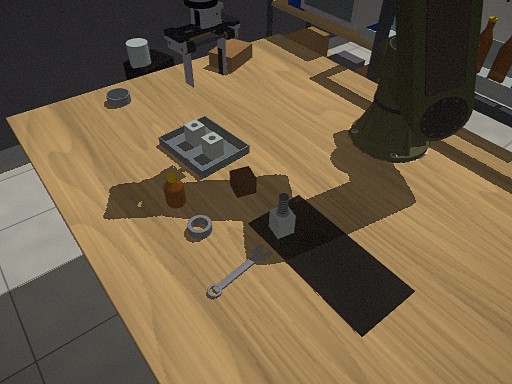

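The final view shows the gauge standing in block A at (283,215), two blocks in the tray at (195,130) and (212,145), and the bystanders where they were. Handing in.

```bash
python3 -c "
from station import *
print(hand_in())"
```

```text
the job is handed in; nothing more can be done
None
```

The job is handed in, about 26 s into the 72 s allowed. The gauge is home in block A, the block nearest the stand, and the other two blocks are upright in the rework tray.

- **Gauge:** It was lowered in steps of a few mm or less. Block A showed no resistance past the bush level, and the collar seated at about 7 N. After release the collar's top measured 6 mm above the block's top, and the gauge was within 0.5 mm of the bore axis. Block A still measures within about 1 mm of its start.
- **Other blocks:** I put B and C in the tray without trying the gauge in them, since A passed. In the last wrist picture their bores end about 31 mm below the top, which fits the closed bush. Their tops are level at 63–66 mm, and they sit about 45 mm either side of the tray's centre.
- **Bystanders:** The bottle, spanner and pipe collar look unmoved in the final view. The arm ended clear of everything, with the gripper open.

No check failed. The cameras differ by up to 2.5 mm in position and 3 mm in height. The forces I saw were readings at the end of each half-second move, so a brief peak between them would not have shown.

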